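Line up valve pistons by height for lapping

TASK

Stand the four brass valve pistons upright on the green discs of the board, one centred on each disc, in order of height: the shortest next to the pearl-inlaid finger button and the tallest at the far end of the row. Set each one down rather than dropping it, and leave the bore gauge where it lies.

Things in the scene. Friction and masses are not known exactly. Their poses are not given: they have to be found in the camera images.
- piston_a: the shortest and thinnest of the four loose brass valve pistons: an upright brass cylinder 20 mm in diameter and 44 mm tall with dark round ports in its side, topped by a thin steel stem 8 mm in diameter and 14 mm tall (58 mm in all), about 60 g. Starts upright on the bench. Origin: centre of its underside; z up its axis; yaw does not matter.
- piston_b: the second shortest of the four loose brass valve pistons: an upright brass cylinder 24 mm in diameter and 58 mm tall with dark round ports in its side, topped by a thin steel stem 8 mm in diameter and 14 mm tall (72 mm in all), about 90 g. Starts upright on the bench. Origin: centre of its underside; z up its axis; yaw does not matter.
- piston_c: the second tallest of the four loose brass valve pistons: an upright brass cylinder 28 mm in diameter and 72 mm tall with dark round ports in its side, topped by a thin steel stem 8 mm in diameter and 14 mm tall (86 mm in all), about 140 g. Starts upright on the bench. Origin: centre of its underside; z up its axis; yaw does not matter.
- piston_d: the tallest and thickest of the four loose brass valve pistons: an upright brass cylinder 32 mm in diameter and 86 mm tall with dark round ports in its side, topped by a thin steel stem 8 mm in diameter and 14 mm tall (100 mm in all), about 200 g. Starts upright on the bench. Origin: centre of its underside; z up its axis; yaw does not matter.
- mark_p: one of four identical fixed green discs, 56 mm across and 2 mm thick, in a row 70 to 90 mm apart along a fixed oak board (8 mm thick, 75 mm wide, 460 mm long). Origin: centre of its underside, 8 mm above the bench; a piston stood on it has its underside 10 mm above the bench. The names do not follow the order in the row.
- mark_q: one of four identical fixed green discs, 56 mm across and 2 mm thick, in a row 70 to 90 mm apart along a fixed oak board (8 mm thick, 75 mm wide, 460 mm long). Origin: centre of its underside, 8 mm above the bench; a piston stood on it has its underside 10 mm above the bench. The names do not follow the order in the row.
- mark_r: one of four identical fixed green discs, 56 mm across and 2 mm thick, in a row 70 to 90 mm apart along a fixed oak board (8 mm thick, 75 mm wide, 460 mm long). Origin: centre of its underside, 8 mm above the bench; a piston stood on it has its underside 10 mm above the bench. The names do not follow the order in the row.
- mark_s: one of four identical fixed green discs, 56 mm across and 2 mm thick, in a row 70 to 90 mm apart along a fixed oak board (8 mm thick, 75 mm wide, 460 mm long). Origin: centre of its underside, 8 mm above the bench; a piston stood on it has its underside 10 mm above the bench. The names do not follow the order in the row.
- pearl: the fixed pearl-inlaid finger button: a white disc in a brass rim (26 mm across) on a dark block 36 mm square, at one end of the same board, in line with the row, 80 to 90 mm from the nearest disc's centre; its top is 23 mm above its origin, the centre of the block's underside, 8 mm above the bench. The other end has a like block with a black cap; which end is which varies.
- gauge: the loose steel bore gauge with a black grip, lying to the robot's right on the bench beyond the end of the board, its length roughly along x: about 185 mm long, 36 mm wide at its measuring head (at +x), 24 mm high. Origin: middle of its underside. It is to be left alone.
There are look-alikes about, which are no part of the job. What is shaped like the piston_a but purple is not meant.

How it is judged:
At the end, for the whole second after the job is handed in: Each piston stands upright (within 0.1 rad), released and at rest, on a green disc with its axis within 12 mm of the disc's centre; counted from the pearl button the order is shortest, second shortest, second tallest, tallest; the bore gauge is within 20 mm of where it was ((horizontal distance between piston_a and mark_p below 0.012 m or horizontal distance between piston_a and mark_q below 0.012 m or horizontal distance between piston_a and mark_r below 0.012 m or horizontal distance between piston_a and mark_s below 0.012 m) and horizontal distance between piston_a and pearl between 0.055 and 0.115 m and height (world z) of piston_a between 0.006 and 0.014 m and angle between each of piston_a, piston_b, piston_c, piston_d's own z axis and vertical below 0.1 rad and linear speed of each of piston_a, piston_b, piston_c, piston_d below 0.02 m/s and angular speed of each of piston_a, piston_b, piston_c, piston_d below 0.2 rad/s and (horizontal distance between piston_b and mark_p below 0.012 m or horizontal distance between piston_b and mark_q below 0.012 m or horizontal distance between piston_b and mark_r below 0.012 m or horizontal distance between piston_b and mark_s below 0.012 m) and horizontal distance between piston_b and pearl between 0.135 and 0.195 m and height (world z) of piston_b between 0.006 and 0.014 m and (horizontal distance between piston_c and mark_p below 0.012 m or horizontal distance between piston_c and mark_q below 0.012 m or horizontal distance between piston_c and mark_r below 0.012 m or horizontal distance between piston_c and mark_s below 0.012 m) and horizontal distance between piston_c and pearl between 0.215 and 0.275 m and height (world z) of piston_c between 0.006 and 0.014 m and (horizontal distance between piston_d and mark_p below 0.012 m or horizontal distance between piston_d and mark_q below 0.012 m or horizontal distance between piston_d and mark_r below 0.012 m or horizontal distance between piston_d and mark_s below 0.012 m) and horizontal distance between piston_d and pearl between 0.295 and 0.355 m and height (world z) of piston_d between 0.006 and 0.014 m and distance of gauge from where it was at the start of the episode below 0.02 m); the robot touches nothing.
It fails at once if a piston is let go and falls while its underside is more than 40 mm above the bench (30 mm above the discs) ((contact force between piston_a and the fingers below 0.01 N and height (world z) of piston_a above 0.04 m and linear speed of piston_a above 0.2 m/s) or (contact force between piston_b and the fingers below 0.01 N and height (world z) of piston_b above 0.04 m and linear speed of piston_b above 0.2 m/s) or (contact force between piston_c and the fingers below 0.01 N and height (world z) of piston_c above 0.04 m and linear speed of piston_c above 0.2 m/s) or (contact force between piston_d and the fingers below 0.01 N and height (world z) of piston_d above 0.04 m and linear speed of piston_d above 0.2 m/s)).
It fails at once if the bore gauge is moved by more than 20 mm (distance of gauge from where it was at the start of the episode above 0.02 m).
It also fails if it takes over 96 s, if anything falls off the work surface, if the arm or the gripper's body presses on something with over 40 N, if the wrist force passes 120 N, or if a joint passes its speed limit or range.

ROBOT

A 6-joint arm with a two-finger parallel gripper is mounted at the origin on the work surface. World frame = base frame: x ahead of the robot, y to its left, z up, the work surface at z = 0. Lengths are in m, angles in rad, forces in N, time in s.
With the tool pointing down it reaches from about 0.325 to 0.775 m from the base axis. Payload 5.5 kg.
Tool frame: the origin (TCP) lies between the finger pads; the fingertips stand 8 mm ahead of it and the grasp point (between the pads) lies 11 mm behind it (tcp_to_tips is the distance from the TCP to the fingertips, in m); z points along the fingers, y is the line along which they close (so a half turn about z gives the same grasp; the last joint's range is limited). The gripper opens to 88 mm and grips with 3 to 60 N. Pads are 20 mm wide; open, the fingers measure 115 mm over their backs; the gripper's body (75 mm by 178 mm) begins 61 mm behind the grasp point.
Start: joints at [-1.298, 0.091, 1.231, -0, 1.82, -0.057], TCP at [0.194, -0.568, 0.231] pointing down, gripper open.
Joint ranges: [-2.87, 2.87], [-0.86, 2.18], [0.17, 2.46], [-1.51, 4.65], [0.06, 2.69], [-2.65, 2.65]. Speed limits (rad/s): [2.57, 2.57, 3.01, 3.14, 3.14, 3.14].

INTERFACE

Orientations are given as a unit quaternion [w, x, y, z].
In Python, from bench import * gives the robot as it stands. Calls block until the motion is done:
- move_to(position, orientation): joint-space move of the TCP to a pose.
- move_l(position, speed=0.15, orientation=None): straight line of the TCP; orientation=None keeps the orientation; speed is the mean speed in m/s.
- movej(angles): joint-space move.
- gripper_open() and close(): open the fingers fully, or close them until they stop; the grip force is fixed at half the most.
- hold(seconds).
- inverse_kinematics(position, orientation): joint angles nearest the present ones, or None.
- state(): the state.
- get_image(name): name is "side" or "top" or "wrist"; returns a dict with "frame" (400x640x3 uint8, blue, green, red), "depth" (400x640 float32, m along the optical axis (not along the pixel's ray), 0 where there is no reading), "camera_matrix" (3x3 intrinsics, pixels), "view" (4x4, takes a point from world to camera coordinates). Camera axes: x right, y up, looking along -z (the intrinsics and any distortion apply to the point x, -y, -z); pixel columns grow to the right and rows downward; lengths in m; the calibration is good to about 2 mm. A picture is of the moment at which its call begins.
A pose or a line that the arm cannot do raises IKError and nothing moves.
- job_done(): hands the job in; it is judged then, once.
The state is a dict: "time": time; "joint_pos": joint angles; "dq": joint speeds; "joint_torque": joint torques, N m; "ee_pos": TCP position; "ee_rot": TCP orientation; "ft_force": force on the tool from outside, world axes, zero at the start; "moment": the same for the moment, N m; "finger_gap": finger opening in m; "finger_force": force on a finger pad.
Only numpy, scipy, OpenCV 4.12 (cv2) and the standard library are available. Lean on these libraries where they do the work, as an engineer would, in place of code of your own. Each camera call takes 0.05 s, during which the arm holds its last target. There are 200 camera calls.

## Working session

There is one attempt and no reset: what is moved stays moved. The work goes in short steps, each a Python script; the robot and the scene stay as the last script left them, time stands still between calls to the robot, and variables do not carry over. Pictures are saved under pics/ and viewed, at most 14 in all, crops included, and the job is handed in when it is done.

```bash
ls; mkdir -p pics; python3 - <<'E'
from bench import *
import cv2, numpy as np
for n in ["top","side"]:
    d=get_image(n); cv2.imwrite(f"pics/{n}0.png",d["frame"]); np.savez(f"pics/{n}0.npz",**{k:d[k] for k in("frame","depth","camera_matrix","view")})
    print(n,d["camera_matrix"].tolist(),np.round(d["view"],3).tolist(),[k for k in d])
s=state();print(s)
E
```

```text
pics
top [[383.92825773959044, 0.0, 315.3102665097151], [0.0, 383.92825773959044, 200.90140438866476], [0.0, 0.0, 1.0]] [[0.0, -0.999, -0.032, -0.029], [0.998, -0.002, 0.064, -0.542], [-0.064, -0.032, 0.997, -0.9], [0.0, 0.0, 0.0, 1.0]] ['frame', 'depth', 'camera_matrix', 'view']
side [[435.6054041331451, 0.0, 314.8243368741074], [0.0, 435.6054041331451, 204.50170042687094], [0.0, 0.0, 1.0]] [[0.98, -0.197, -0.0, -0.543], [0.118, 0.588, 0.8, -0.068], [-0.158, -0.785, 0.6, -0.912], [0.0, 0.0, 0.0, 1.0]] ['frame', 'depth', 'camera_matrix', 'view']
{'time': 0.1, 'joint_pos': array([-1.29776863e+00,  9.17903956e-02,  1.23173324e+00,  8.42043241e-06,
        1.81977105e+00, -5.66972967e-02]), 'dq': array([ 7.48738223e-05, -2.41633712e-04, -3.67107416e-03, -6.51119049e-05,
       -6.53004597e-04, -6.69221568e-05]), 'joint_torque': array([ 3.49371934e-03, -4.47861528e+01, -4.07568204e+01,  7.01210392e-02,
        2.85027927e-02, -1.18052353e-04]), 'ee_pos': array([ 0.19420913, -0.56745276,  0.22963403]), 'ee_rot': array([-8.46485164e-04,  9.86440404e-01,  1.64117654e-01, -8.78137220e-05]), 'ft_force': array([ 0.61518445, -0.54555118, -0.15929527]), 'moment': array([-0.03074839,  0.03624014,  0.04401338]), 'finger_force': 0.0, 'finger_gap': 0.08804328043830592}
```

View pics/top0.png

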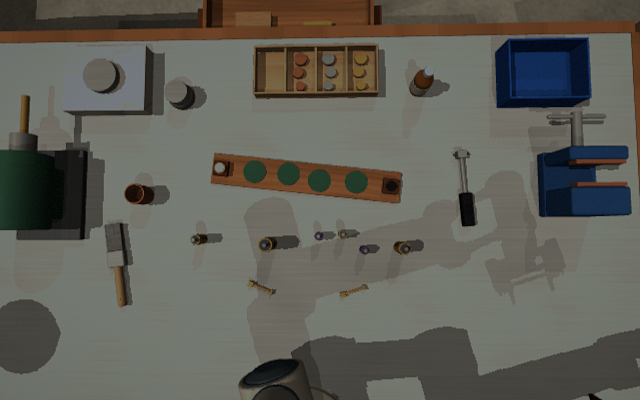

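View pics/side0.png

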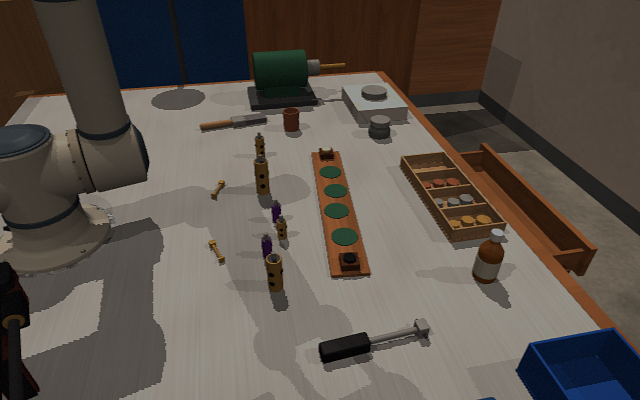

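The top view shows the pearl at (221,169) and discs at (255,172), (289,174), (319,181) and (357,182). The brass pistons are at (199,239), (268,243), (344,234) and (403,247), with purple decoys at (319,236) and (364,250). The side view matches this layout, with the gauge lying beyond the black-cap end.

```bash
cat > h.py <<'E'
import numpy as np, cv2
def ray(d,u,v):
    K,V=d["camera_matrix"],d["view"]; R=V[:3,:3]; c=-R.T@V[:3,3]
    p=np.linalg.inv(K)@np.array([u,v,1.]); return c,R.T@np.array([p[0],-p[1],-p[2]])
def onplane(d,u,v,z):
    c,r=ray(d,u,v); return c+r*(z-c[2])/r[2]
def cloud(d):
    K,V=d["camera_matrix"],d["view"]; v,u=np.indices(d["depth"].shape); z=d["depth"]
    P=np.stack([(u-K[0,2])/K[0,0]*z,-(v-K[1,2])/K[1,1]*z,-z],-1)
    return (P-V[:3,3])@V[:3,:3]
def blobs(m,amin=8):
    n,l,s,c=cv2.connectedComponentsWithStats(m.astype(np.uint8)); return [(c[i],s[i,4],l==i) for i in range(1,n) if s[i,4]>=amin]
E
python3 - <<'E'
from h import *
for n in("top","side"):
    d=dict(np.load(f"pics/{n}0.npz")); W=cloud(d); hsv=cv2.cvtColor(d["frame"],cv2.COLOR_BGR2HSV)
    roi=(W[...,0]>.2)&(W[...,0]<.75)&(abs(W[...,1])<.35)
    print(n,"bench z",np.round(np.median(W[roi][:,2]),4))
    g=(hsv[...,0]>60)&(hsv[...,0]<95)&(hsv[...,1]>100)&roi
    for c,a,m in blobs(g,100): print("disc",c.round(1),a,onplane(d,*c,.01).round(4))
    tall=roi&(W[...,2]>.02)
    for c,a,m in blobs(tall,8):
        z=W[m][:,2]; zt=z.max(); top=W[m&(W[...,2]>zt-.007)]; w=W[m]
        print("obj",c.round(0),a,"ztop",zt.round(3),"topmed",np.median(top,0).round(4),"x",w[:,0].min().round(3),w[:,0].max().round(3),"y",w[:,1].min().round(3),w[:,1].max().round(3),"hsv",np.median(hsv[m],0))
E
```

```text
top bench z 0.0001
disc [254.1 171.2] 355 [0.6156 0.1193 0.01  ]
disc [288.  173.5] 355 [0.6095 0.0366 0.01  ]
disc [318.9 180.2] 359 [ 0.5931 -0.0383  0.01  ]
disc [355.8 181.6] 365 [ 0.5891 -0.127   0.01  ]
obj [220. 167.] 225 ztop 0.037 topmed [0.6231 0.1996 0.0312] x 0.605 0.642 y 0.179 0.217 hsv [ 16. 171.  67.]
obj [390. 185.] 230 ztop 0.032 topmed [ 0.5786 -0.2082  0.028 ] x 0.56 0.596 y -0.226 -0.19 hsv [ 10.  173.   42.5]
obj [342. 234.] 62 ztop 0.932 topmed [ 0.4835 -0.0594  0.932 ] x 0.455 0.483 y -0.101 -0.059 hsv [20.  86.5 73.5]
obj [318. 235.] 63 ztop 0.06 topmed [ 0.4611 -0.0373  0.0576] x 0.452 0.471 y -0.048 -0.027 hsv [143.  44.  61.]
obj [197. 238.] 133 ztop 0.932 topmed [ 0.4835 -0.0594  0.932 ] x 0.443 0.483 y -0.059 0.257 hsv [20. 98. 52.]
obj [267. 244.] 218 ztop 0.932 topmed [ 0.4835 -0.0594  0.932 ] x 0.428 0.483 y -0.059 0.095 hsv [ 18.  111.   45.5]
obj [403. 247.] 176 ztop 0.932 topmed [ 0.4835 -0.0594  0.932 ] x 0.421 0.483 y -0.243 -0.059 hsv [ 18. 122.  56.]
obj [364. 249.] 67 ztop 0.932 topmed [ 0.4835 -0.0594  0.932 ] x 0.421 0.483 y -0.152 -0.059 hs
[... 523 characters left out ...]
065 hsv [18.  55.  55.5]
obj [259. 143.] 153 ztop 0.073 topmed [0.4527 0.2443 0.0703] x 0.441 0.466 y 0.231 0.255 hsv [ 17. 176.  62.]
obj [325. 151.] 118 ztop 0.033 topmed [0.6222 0.1963 0.0298] x 0.604 0.641 y 0.179 0.218 hsv [ 14.5 179.   63. ]
obj [261. 172.] 421 ztop 0.101 topmed [0.4427 0.0793 0.0979] x 0.426 0.459 y 0.062 0.094 hsv [ 17. 177.  58.]
obj [278. 216.] 283 ztop 0.06 topmed [ 0.4626 -0.0444  0.057 ] x 0.45 0.475 y -0.105 -0.029 hsv [ 18. 159.  53.]
obj [272. 262.] 655 ztop 0.087 topmed [ 0.4339 -0.2308  0.0852] x 0.418 0.448 y -0.244 -0.135 hsv [ 17. 173.  55.]
obj [349. 259.] 277 ztop 0.031 topmed [ 0.5771 -0.2104  0.028 ] x 0.559 0.597 y -0.229 -0.189 hsv [ 10. 172.  34.]
```

```bash
cat >> h.py <<'E'
Q=[0,2**-.5,2**-.5,0]; HOV=.17
def at(x,y,z): return [float(x),float(y),float(z)]
def pickplace(p,disc,h):
    from bench import move_to,move_l,gripper_open,close,hold,state
    t=h-.011
    move_to(at(*p,HOV),Q); move_l(at(*p,t),.15); close(); s=state(); print("gap",s["finger_gap"],"F",s["finger_force"],"t",s["time"])
    move_l(at(*p,HOV),.15); print("lift gap",state()["finger_gap"])
    move_l(at(*disc,HOV),.2); move_l(at(*disc,t+.03),.15); move_l(at(*disc,t+.0105),.04)
    hold(.2); s=state(); print("down",s["ee_pos"].round(4),s["ft_force"].round(2),s["finger_gap"])
    gripper_open(); move_l(at(*disc,HOV),.15); print("t",state()["time"])
E
python3 - <<'E'
from h import *
for n in("top","side"):
    d=dict(np.load(f"pics/{n}0.npz")); W=cloud(d); hsv=cv2.cvtColor(d["frame"],cv2.COLOR_BGR2HSV)
    ok=(d["depth"]>0)
    for name,x,y,h in(("a",.461,-.095,.058),("b",.453,.244,.072),("c",.433,-.230,.086),("d",.443,.078,.1)):
        m=ok&(np.hypot(W[...,0]-x,W[...,1]-y)<.03)&(W[...,2]>.02)&~((hsv[...,0]>130)&(hsv[...,0]<160)); w=W[m]
        if not len(w): print(n,name,"none"); continue
        top=w[w[:,2]>w[:,2].max()-.008]
        print(n,name,len(w),"ztop",w[:,2].max().round(4),"stem",top.mean(0).round(4),len(top),"x",w[:,0].min().round(4),w[:,0].max().round(4),"y",w[:,1].min().round(4),w[:,1].max().round(4))
    if n=="top":
        for c in((221,168),(391,185)): print("cap brightness",d["frame"][c[1]-2:c[1]+3,c[0]-2:c[0]+3].mean((0,1)))
E
```

```text
top a 61 ztop 0.0618 stem [ 0.4646 -0.0939  0.0582] 9 x 0.4547 0.4756 y -0.1014 -0.0833
top b 131 ztop 0.0743 stem [0.4534 0.245  0.0713] 10 x 0.4428 0.4661 y 0.232 0.2565
top c 173 ztop 0.0893 stem [ 0.4346 -0.2293  0.0847] 10 x 0.4207 0.4485 y -0.2433 -0.2155
top d 214 ztop 0.1014 stem [0.4429 0.0796 0.0994] 13 x 0.4277 0.4584 y 0.0628 0.0947
cap brightness [115.68 120.8  117.76]
cap brightness [11.16 12.28 13.28]
side a 145 ztop 0.0585 stem [ 0.4647 -0.0942  0.0556] 17 x 0.4543 0.4751 y -0.1048 -0.0848
side b 150 ztop 0.0731 stem [0.453  0.2443 0.0699] 10 x 0.4415 0.4662 y 0.2305 0.2549
side c 480 ztop 0.0872 stem [ 0.4338 -0.2304  0.0846] 22 x 0.4201 0.4483 y -0.2444 -0.2169
side d 416 ztop 0.1012 stem [0.4427 0.0796 0.0978] 16 x 0.4261 0.4587 y 0.0619 0.0943
```

```bash
python3 - <<'E'
from h import *
from bench import get_image
pickplace((.4647,-.0943),(.6164,.1184),.03)
d=get_image("top"); cv2.imwrite("pics/top1.png",cv2.resize(d["frame"][130:280,170:430],None,fx=3,fy=3))
E
```

```text
gap 0.019483959013331782 F 29.999568164348602 t 4.2917
lift gap 0.01938398970105504
down [0.6164 0.1184 0.0293] [-0.04  1.24 -0.67] 0.019511628689428965
t 10.9167
```

View pics/top1.png

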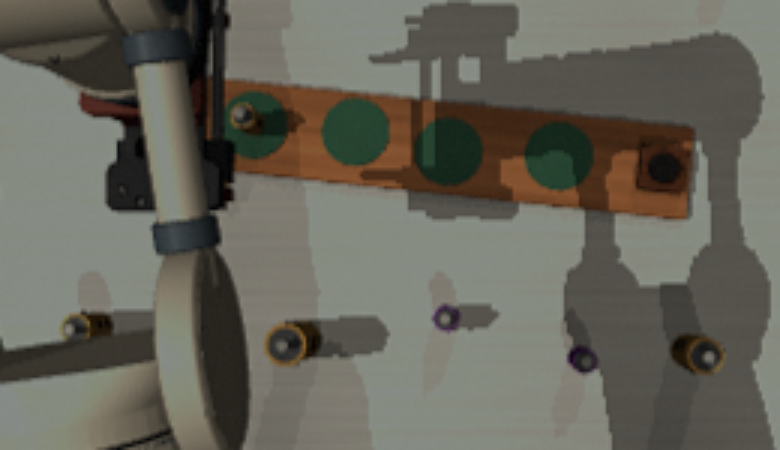

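Piston a stands upright on the disc next to the pearl, at crop (243,115). The small offset from the disc centre looks like parallax. I'll place the other three next.

```bash
python3 - <<'E'
from h import *
from bench import *
pickplace((.4532,.2446),(.6104,.0362),.036)
pickplace((.4342,-.2299),(.5938,-.0391),.045)
pickplace((.4428,.0793),(.5896,-.1277),.055)
move_to([.42,-.33,.25],Q)
D=((.6164,.1184),(.6104,.0362),(.5938,-.0391),(.5896,-.1277))
for n in("top","side"):
    d=get_image(n); W=cloud(d); cv2.imwrite(f"pics/{n}2.png",d["frame"])
    for x,y in D:
        w=W[(d["depth"]>0)&(np.hypot(W[...,0]-x,W[...,1]-y)<.03)&(W[...,2]>.025)&(W[...,2]<.15)]
        if not len(w): print(n,"none");continue
        top=w[w[:,2]>w[:,2].max()-.008]
        print(n,(x,y),"stem",top.mean(0).round(4),"xmid",((w[:,0].min()+w[:,0].max())/2).round(4),"ymid",((w[:,1].min()+w[:,1].max())/2).round(4))
print(state()["time"])
E
```

```text
gap 0.0241572822308927 F 29.99893695116043 t 13.925
lift gap 0.02349799421645494
down [0.6104 0.0362 0.0353] [-0.22  0.23 -0.92] 0.023680202700105096
t 20.3833
gap 0.027772519935389487 F 29.999515414237976 t 23.6083
lift gap 0.02811962813655365
down [ 0.5938 -0.0391  0.0444] [ 0.43 -0.26 -1.93] 0.027432308814501833
t 29.7667
gap 0.031288214063607045 F 30.000018775463104 t 32.45
lift gap 0.03183763599515097
down [ 0.5896 -0.1277  0.0544] [ 0.54  0.2  -1.96] 0.0316176589846687
t 38.3833
top (0.6164, 0.1184) stem [0.6173 0.1187 0.0671] xmid 0.6169 ymid 0.1184
top (0.6104, 0.0362) stem [0.611  0.037  0.0821] xmid 0.6104 ymid 0.0359
top (0.5938, -0.0391) stem [ 0.5947 -0.0387  0.0959] xmid 0.594 ymid -0.04
top (0.5896, -0.1277) stem [ 0.5907 -0.1276  0.1096] xmid 0.5901 ymid -0.1273
side (0.6164, 0.1184) stem [0.6242 0.115  0.052 ] xmid 0.6236 ymid 0.1145
side (0.6104, 0.0362) stem [0.6107 0.036  0.0803] xmid 0.6115 ymid 0.0344
side (0.5938, -0.0391) stem [ 0.5936 -0.041   0.0953] xmid 0.5941 ymid -0.0393
side (0.5896, -0.1277) stem [ 0.5899 -0.1276  0.1081] xmid 0.5894 ymid -0.1285
39.55
```

View pics/side2.png

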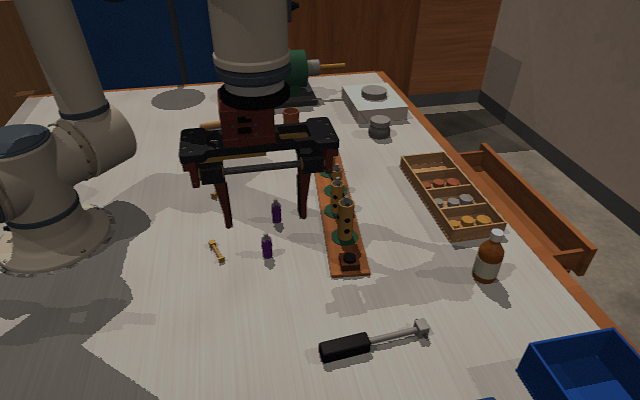

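The side view shows the pistons upright on the board, rising in height toward the black cap end near (349,258). The gauge at (375,342) has not moved. The gripper partly hides piston a here, but the top view puts all four within about 1 mm of their disc centres.

```bash
python3 -c "
from bench import *
hold(.3); print(job_done())"
```

```text
the job is handed in; nothing more can be done
None
```

All four pistons stand upright on the green discs, shortest beside the pearl button to tallest at the far end and about 1 mm from the disc centres in the final top view; the gauge was left alone, and I handed the job in at about 40 s (no verdict came back).

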